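# Unfold the press handle and wind the pad down onto the printing block

## Task

Swing the folded grip of the little printing press's crank up until it stands fully upright against its stop, before you turn the crank at all. Then, keeping the grip upright, wind the crank clockwise (seen from above) until the pad presses the wooden printing block firmly, feeling for it and stopping before the block is crushed, and let go. Leave everything else on the table where it is.

Things in the scene. Friction and masses are not known exactly. Their poses are not given: they have to be found in the camera images.
- press: small grey table-top screw press, fixed to the table; origin at table height on its vertical screw axis. Base 20 mm thick, reaching 150 mm along its -x, 100 mm along +x, 125 mm each side in y. Columns of 13 mm radius at y = +-100 mm carry a crosshead 50 mm (x) by 240 mm (y), top 150 mm above the table, nuts on it 10 mm higher. Above that only hub, crank arm and folding handle
- screw_axis (a point): point on the vertical screw axis at the height of the fold pin, 197 mm above the table. Round the axis turns a hub (radius 16 mm, top 172 mm up) with the flat crank arm, 14 mm wide, 172 to 182 mm up, reaching 62 mm from the axis to the fold pin
- fold_pin (a point): the horizontal pin at the outer end of the crank arm about which the handle folds, 62 mm from the screw axis, 197 mm above the table; it goes round with the crank
- grip_point (a point): point on the centre line of the handle's dark wooden grip, 60 mm from the fold pin. Grip: round, 20 mm across, from 21 to 85 mm from the pin, spinning freely on its stem. Folded it lies level above the arm, pointing from the pin back over the screw axis. Pinched here from above, fingers either side, they clear arm and hub. Its axes spin with it
- handle (a joint): angle of the folding handle about the fold pin: 0 folded flat over the arm (starts at 0 to 0.25), 1.571 upright, its working position, against a hard stop. A stiff friction hinge (0.30 N m, 5 N at the grip point) holds it where it is left; a hard push towards the screw axis while cranking folds it down again
- crank (a joint): crank angle, growing clockwise from above as the press closes; 0 wide open, 6.0 end of travel, starts at 0 to 1.8. The arm points at (press yaw + 2.5 - angle) rad from world x. Each rad lowers the head 8 mm. Friction of 0.5 N m (8 N at the upright grip) resists turning and holds the crank where it is left. The pad meets the block between 3.4 and 4.3
- head: press head, grey plate 100 x 120 x 12 mm on the screw, origin at the centre of its underside, 94 mm above the table at crank 0. Below it hangs a sprung, black rubber-faced pad of 100 x 120 mm on a packing set differently each time: pad underside 18 to 24 mm below the head's (unknown). The pad gives 1 mm per 30 N
- block: wooden printing block, 90 x 110 x 22 mm, lying loose on the press base under the pad; origin under its centre, 20 mm above the table; not to be shifted. Firm is 20 to 75 N on it: aim for 5 N more push at the grip than when turning freely, read alike, moving or paused (40 N on the block, 0.16 rad after touching). Over 110 N (14 N more, 0.45 rad) crushes it
- tin: small metal tin standing on the front of the press base, 38 mm across, 50 mm high, origin under its centre; not to be moved
- jar: paint jar on the table, 66 mm across, 85 mm high, origin under its centre; not to be moved
- paint: paint bottle on the table, 60 mm across, 150 mm high, origin under its centre; not to be moved
- brayer: ink roller lying on the table, about 180 mm long, origin under its roller; not to be moved
- mug: white mug on the table, 80 mm across, 95 mm high, origin under its centre; not to be moved
- brush: brush lying on the table, origin under it; not to be moved
- spare_block: second wooden block lying on the table, 90 x 110 x 22 mm, origin under its centre; not to be moved

How it is judged:
By the outcome, as a careful person would: the job done as asked, in the order asked, and still so for the second after the job is handed in, with the robot touching nothing.
It also fails if it takes over 72 s, if anything falls off the work surface, if the arm or the gripper's body presses on something with over 40 N, if the wrist force passes 120 N, or if a joint passes its speed limit or range.

## Robot

A 6-joint arm with a two-finger parallel gripper is mounted at the origin on the work surface. World frame = base frame: x ahead of the robot, y to its left, z up, the work surface at z = 0. Lengths are in m, angles in rad, forces in N, time in s.
With the tool pointing down it reaches from about 0.35 to 0.725 m from the base axis. Payload 6 kg.
Tool frame: the origin (TCP) lies midway between the tips of the shut fingers; the grasp point (between the pads) lies manip.hold_point_z behind it (manip.hold_point_z is the distance from the TCP to the grasp point, in m); z points along the fingers, y is the line along which they close (so a half turn about z gives the same grasp; the last joint's range is limited). The gripper opens to 85 mm and grips with 20 to 120 N. Pads are 22 mm wide; open, the fingers measure 114 mm over their backs; the gripper's body (76 mm by 85 mm) begins 54 mm behind the grasp point. The pads swing forward as they close: fully open they stand 13 mm farther back than shut.
Start: joints at [1.662, 0.04, 0.085, 0, -1.615, -0.334], TCP at [0.144, 0.582, 0.231] pointing down, gripper open.
Joint ranges: [-2.56, 2.56], [-1.29, 2.01], [-1.08, 1.49], [-3.29, 1.98], [-2.81, -0.18], [-2.99, 2.99]. Speed limits (rad/s): [2.57, 2.57, 3.01, 3.14, 3.14, 3.14].

## Interface

Orientations are given as a rotation vector (axis times angle).
In Python, from plant import status, cams, manip gives the robot as it stands.
- The arm moves only by the tool servo_tool, never from a script. Its argument "targets" is a list of rows, each a list of 5 numbers: the shift along the tool's x, y, z in mm, then the turn about the tool's z in rad, then the gripper's target within -1 to 1 (shut at 1, half-way at 0, fully open at -1). A call has 1 to 8 rows; each row shifts and turns the commanded pose from where the row before left it, along the tool's axes as they then stand; what a row does not reach is not made up. A row lasts 1/10 s, in which the tool goes at most 50 mm and 8.59 degrees, less where a joint would pass 70% of its speed; a pose out of reach is approached as far as the arm can. A call with a gripper value outside its range is refused whole. The fingers move at their own pace and stop on an object; the grip force is fixed at half the most. Time passes only in rows, so rows that do not move let the fingers close. It gives the time, the measured TCP pose, the force, the opening and the grip force at its end, in the units of the state.
- status.get_state(): the state, without advancing time (a new reading comes with each control period).
- cams.grab_frame(name): name is "side" or "top" or "wrist"; returns a dict with "image" (400x640x3 uint8, red, green, blue), "fx", "fy", "cx", "cy" (pixels), "k1" (the pictures are not rectified: a ray, as slopes to the right and down, at radius r is drawn at 1 + k1 r^2 times it, then the intrinsics apply), "extrinsics" (4x4, takes a point from world to camera coordinates). Camera axes: x right, y down, z forward; pixel columns grow to the right and rows downward; lengths in m; the calibration is good to about 2 mm. A picture is of the moment at which its call begins. There is no depth.
- manip.hand_in(): hands the job in; it is judged then, once.
Trained networks look in a picture, given as the dict that the camera call returned (one of the last four; its "shot" number tells which), for a name from the list of things; names that differ only in an ending like _2 or _b are one class to them, and where a whole thing is asked for, a point or a joint stands for the part that bears it (a point fixed in the world has none). Each returns a list of dicts, best first, with "confidence" (0 to 1); they miss things now and then, are a little off and sometimes report something else, mostly with a low value. They report only what shows in the picture. A call takes as long as a camera call.
- cams.search_frame(thing, picture): "bbox" ([left, top, right, bottom] in pixels, round what is visible of it).
- cams.masks_of(thing, picture): "region" (400x640 bool, what is visible of it) and "bbox" ([left, top, right, bottom] in pixels, round what is visible of it).
- cams.pinpoint(thing, picture): "position" ([row, column] in pixels: a listed point, or the origin of a listed thing).
The state is a dict: "clock": time; "q": joint angles; "dq": joint speeds; "joint_efforts": joint torques, N m; "tcp_pos": TCP position; "ee_rot": TCP orientation; "wrist_force": force on the tool from outside, world axes, zero at the start; "moment": the same for the moment, N m; "width": finger opening in m; "grasp_force": force on a finger pad.
Only numpy, scipy, OpenCV 4.12 (cv2) and the standard library are available. Lean on these libraries where they do the work, as an engineer would, in place of code of your own. Each camera call takes 0.05 s, during which the arm holds its last target. There are 200 camera calls.

## Working session

There is one attempt and no reset: what is moved stays moved. The work goes in short steps, Python scripts to look and compute and a tool call to move; the robot and the scene stay as the last step left them, time stands still between calls to the robot, and variables do not carry over. Pictures are saved under pics/ and viewed, at most 10 in all, crops included, and the job is handed in when it is done.

Besides the shell and the picture viewer there is one more tool, called after "Emit:" as a command line: name --pt "numbers of a row" for each row, then --argument value for the rest. servo_tool: Moves the arm, as the interface text tells. Its arguments: {"type":"object","properties":{"targets":{"type":"array"}},"required":["targets"]}

```bash
mkdir -p pics
cat > h.py <<'E'
import numpy as np, cv2
from scipy.optimize import least_squares
from plant import status, cams, manip
def ray(f,rc):
    u=np.array([(rc[1]-f['cx'])/f['fx'],(rc[0]-f['cy'])/f['fy']]); s=u.copy()
    for _ in range(20): s=u/(1+f['k1']*(s@s))
    E=np.array(f['extrinsics']);R,t=E[:3,:3],E[:3,3]
    d=R.T@np.array([s[0],s[1],1]); return -R.T@t,d/np.linalg.norm(d)
def tri(rs):
    A=sum(np.eye(3)-np.outer(d,d) for o,d in rs);b=sum((np.eye(3)-np.outer(d,d))@o for o,d in rs)
    return np.linalg.solve(A,b)
def atz(r,z): o,d=r; return o+d*(z-o[2])/d[2]
def proj(f,p):
    E=np.array(f['extrinsics']);c=E[:3,:3]@p+E[:3,3];s=c[:2]/c[2];s=s*(1+f['k1']*(s@s))
    return np.array([s[1]*f['fy']+f['cy'],s[0]*f['fx']+f['cx']])
E
python3 - <<'E'
from h import *
F={n:cams.grab_frame(n) for n in("side","top","wrist")}
for n,f in F.items(): cv2.imwrite(f'pics/{n}0.png',f['image'][:,:,::-1])
R={}
for t in("press","screw_axis","fold_pin","grip_point","tin","paint","mug","jar","head","block"):
    for n,f in F.items():
        p=cams.pinpoint(t,f)
        if p:
            r=ray(f,p[0]['position']);R[t,n]=r
            print(t,n,np.round(p[0]['position']),round(p[0]['confidence'],2))
    if (t,'side') in R and (t,'top') in R: print('  tri',tri([R[t,'side'],R[t,'top']]).round(4))
print(status.get_state(), manip.hold_point_z)
for n,f in F.items(): print(n,np.array(f['extrinsics']).round(3).tolist(),f['fx'])
E
```

```text
press side [258. 336.] 0.96
press top [185. 361.] 0.85
  tri [ 0.5453 -0.1201 -0.0112]
screw_axis side [205. 340.] 0.91
screw_axis top [190. 183.] 0.27
  tri [ 0.67    0.3239 -0.0731]
fold_pin side [197. 320.] 0.8
fold_pin top [186. 343.] 0.69
  tri [ 0.521  -0.0558  0.196 ]
grip_point side [234. 340.] 0.66
grip_point top [183. 463.] 0.65
  tri [ 0.4633 -0.3179  0.2829]
tin side [281. 317.] 0.68
tin top [228. 384.] 0.57
  tri [ 0.4185 -0.1886  0.0182]
paint side [176. 256.] 0.92
paint top [191. 182.] 0.9
  tri [0.5391 0.4312 0.0034]
mug side [300. 430.] 0.97
mug top [142. 454.] 0.65
  tri [ 0.6713 -0.4079 -0.0031]
jar side [169. 290.] 0.73
jar top [146. 192.] 0.83
  tri [0.6807 0.4015 0.0054]
head side [237. 339.] 0.97
head top [181. 361.] 0.66
  tri [ 0.5503 -0.1139  0.0714]
{'clock': 1.65, 'q': array([ 1.66170499e+00,  4.01931381e-02,  8.48097274e-02,  4.31794294e-05,
       -1.61549171e+00, -3.33708965e-01]), 'dq': array([ 1.56700980e-03,  1.33907104e-03, -5.15820272e-05, -5.07787460e-04,
       -2.09009861e-03,  5.32535749e-04]), 'joint_efforts': array([-4.25220578e-04, -3.67929018e+01,  3.47429073e+01,  6.93320230e+00,
       -1.10812252e-03,  4.79608246e-07]), 'tcp_pos': array([0.144239  , 0.5823919 , 0.23127893]), 'ee_rot': array([ 3.11840288e+00, -3.80448468e-01,  9.23138324e-05]), 'wrist_force': array([-0.96955325,  1.30025849, -0.34918252]), 'moment': array([ 0.0208858 , -0.00307815, -0.00769822]), 'grasp_force': 0.0, 'width': 0.08545364938590419} 0.0187
side [[0.836, -0.549, 0.022, -0.445], [-0.307, -0.5, -0.81, 0.266], [0.456, 0.67, -0.586, 1.148], [0.0, 0.0, 0.0, 1.0]] 418.27046839348134
top [[-0.012, -1.0, -0.014, 0.022], [-0.996, 0.014, -0.093, 0.521], [0.093, 0.012, -0.996, 1.365], [0.0, 0.0, 0.0, 1.0]] 460.6326870568279
wrist [[-0.24, -0.971, 0.002, 0.598], [-0.918, 0.227, 0.325, -0.041], [-0.316, 0.076, -0.946, 0.379], [0.0, 0.0, 0.0, 1.0]] 347.5066678357245
```

Run:
```python
import cv2,numpy as np
a=cv2.imread('pics/top0.png')[100:290,270:480];b=cv2.imread('pics/side0.png')[140:330,235:445]
cv2.imwrite('pics/c0.png',cv2.resize(np.vstack([np.hstack([a,b])]),None,fx=1.9,fy=1.9,interpolation=cv2.INTER_CUBIC))
```

```text
(no output)
```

View pics/c0.png

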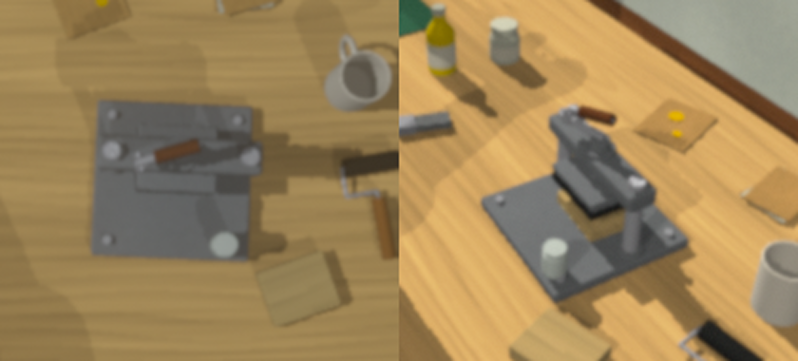

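View pics/top0.png

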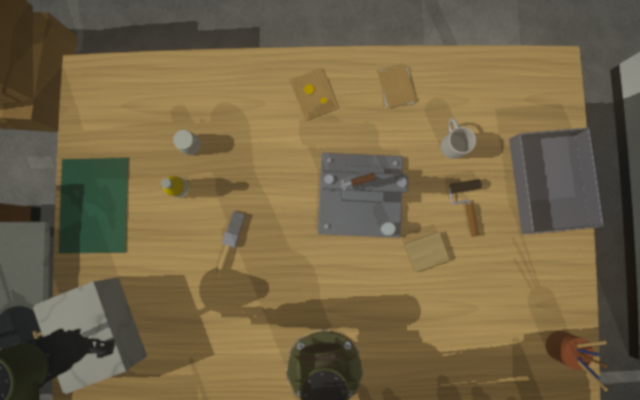

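The top view shows the press at about (190,361). The folded handle's pin is at about (184,344), with the brown grip pointing right towards (178,376). In the side view the grip is at about (200,340), and the tin stands front right. I'm moving over it for a close look.

Emit:
servo_tool --pt "15 15 -10 0 -1" --pt "30 31 -10 0 -1" --pt "33 34 -8 0 -1" --pt "33 34 -8 0 -1" --pt "33 34 -8 0 -1" --pt "33 34 -8 0 -1" --pt "33 34 -8 0 -1" --pt "33 34 -8 0 -1"

```text
clock: 2.45
tcp_pos: [0.3205, 0.2795, 0.3]
ee_rot: [-3.118, 0.379, -0.001]
wrist_force: [1.3, 0.9, 0.9]
width: 0.0856
grasp_force: 0.0
```

Emit:
servo_tool --pt "33 34 -8 0 -1" --pt "33 34 -8 0 -1" --pt "33 34 -8 0 -1" --pt "33 34 -8 0 -1" --pt "33 34 -8 0 -1" --pt "33 34 -3 0 -1" --pt "33 34 0 0 -1" --pt "33 34 0 0 -1"

```text
clock: 3.25
tcp_pos: [0.5115, -0.0483, 0.3427]
ee_rot: [-3.118, 0.381, -0.002]
wrist_force: [-0.1, 1.3, 0.4]
width: 0.0852
grasp_force: 0.0
```

Emit:
servo_tool --pt "22 23 0 0.05 -1" --pt "0 0 0 0.149 -1" --pt "0 0 0 0.149 -1" --pt "0 0 0 0.149 -1" --pt "0 0 0 0.149 -1" --pt "0 0 0 0.149 -1" --pt "0 0 0 0.149 -1" --pt "0 0 0 0 -1"

```text
clock: 4.05
tcp_pos: [0.5267, -0.0738, 0.3424]
ee_rot: [-2.603, 1.758, -0.0]
wrist_force: [-0.2, 0.3, -0.5]
width: 0.0853
grasp_force: 0.0
```

Run:
```python
from h import *
f=cams.grab_frame("wrist"); cv2.imwrite('pics/w1.png',f['image'][:,:,::-1])
s=status.get_state(); print(s['tcp_pos'],s['ee_rot'],s['q'].round(2),s['clock'])
for t,z in(("press",0),("screw_axis",.197),("fold_pin",.197),("grip_point",.21)):
    p=cams.pinpoint(t,f)
    if p: print(t,np.round(p[0]['position']),round(p[0]['confidence'],2),atz(ray(f,p[0]['position']),z).round(4))
```

```text
[ 0.52667003 -0.07379897  0.34237164] [ 2.60734582e+00 -1.75251992e+00  1.94801408e-04] [ 0.24 -0.1   0.15  0.   -1.82  0.15] 4.1
press [113. 319.] 0.84 [ 0.5419 -0.1199  0.    ]
screw_axis [130. 321.] 0.61 [ 0.5422 -0.1205  0.197 ]
fold_pin [202. 308.] 0.66 [ 0.5291 -0.0597  0.197 ]
grip_point [133. 313.] 0.72 [ 0.5475 -0.1178  0.21  ]
```

View pics/w1.png

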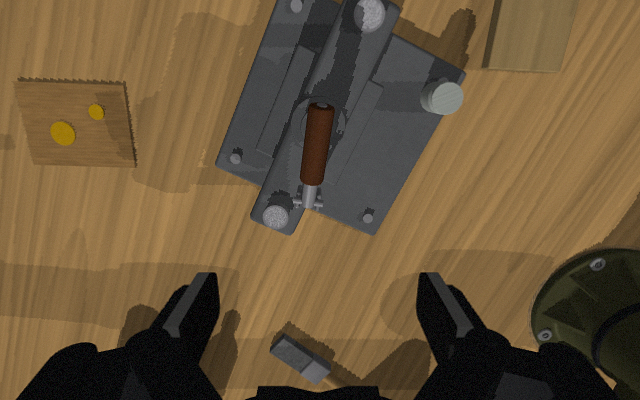

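The pin is at about (200,308) and the brown grip runs up to its free end at (104,321). The nuts are at (217,275) and (15,369). Next I work out the axis, yaw and handle elevation.

```bash
cat >> h.py <<'E'
def brown(f,box):
    h=cv2.cvtColor(f['image'],cv2.COLOR_RGB2HSV);a=f['image'].astype(int)
    m=((a[...,0]-a[...,2]>35)&(a[...,0]<150)&(a[...,1]<0.62*a[...,0])).astype(np.uint8)
    k=np.zeros_like(m);r0,r1,c0,c1=box;k[r0:r1,c0:c1]=1;m&=k
    n,l,st,c=cv2.connectedComponentsWithStats(m);i=1+np.argmax(st[1:,4])
    yx=np.argwhere(l==i);mu=yx.mean(0);w,v=np.linalg.eigh(np.cov((yx-mu).T));d=v[:,1]*np.sqrt(3*w[1])
    return mu,mu-d,mu+d,len(yx)
E
python3 - <<'E'
from h import *
w=cams.grab_frame("wrist");t=cams.grab_frame("top");s=cams.grab_frame("side")
n1=atz(ray(w,(217,275)),.16);n2=atz(ray(w,(15,369)),.16);ax=(n1+n2)/2
yaw=np.arctan2(*(n1-n2)[1::-1])-np.pi/2
print('nuts',n1,n2,np.linalg.norm(n1-n2),'ax',ax,'yaw',yaw)
bw=brown(w,(80,200,270,360));bs=brown(s,(180,220,310,370));print(bw,bs)
# t: top too
try: bt=brown(t,(160,200,330,390));print(bt)
except Exception as e: print(e)
print('centre tri w+s',tri([ray(w,bw[0]),ray(s,bs[0])]),'w+t',tri([ray(w,bw[0]),ray(t,bt[0])]))
def model(p):
    d=np.array([np.cos(p[3])*np.cos(p[4]),np.sin(p[3])*np.cos(p[4]),np.sin(p[4])]);return d
def res(p):
    d=model(p);c=p[:3]+.053*d;o=[]
    for f,b in((w,bw),(s,bs),(t,bt)):
        e=proj(f,p[:3]+.085*d)-proj(f,p[:3]+.021*d); l=b[2]-b[1]
        if l@e<0:l=-l
        o+=list(proj(f,c)-b[0])+[(e[0]*l[1]-e[1]*l[0])/np.linalg.norm(l)]
    return o+[(p[2]-.197)*1000]
r=least_squares(res,[.525,-.057,.197,-1.3,.1]);print(r.x,np.round(r.fun,1))
p=r.x;print('grip',p[:3]+.06*model(p),'crank',yaw+2.5-(p[3]+np.pi), 'axis via pin',p[:2]+.062*np.array([np.cos(p[3]),np.sin(p[3])]))
E
```

```text
nuts [ 0.55016417 -0.02084621  0.16      ] [ 0.5390878  -0.21805625  0.16      ] 0.19752084081677662 ax [ 0.54462598 -0.11945123  0.16      ] yaw -0.05610638565693371
(array([146.10457064, 316.38642659]), array([183.06300734, 310.10742584]), array([109.14613393, 322.66542735]), 1444) (array([200.02325581, 337.76744186]), array([198.29198761, 330.34114917]), array([201.75452401, 345.19373455]), 43)
attempt to get argmax of an empty sequenceTraceback (most recent call last):
  File "<stdin>", line 10, in <module>
NameError: name 'bt' is not defined. Did you mean: 't'?
```

Run:
```python
from h import *
w=cams.grab_frame("wrist");s=cams.grab_frame("side")
bw=brown(w,(80,200,270,360));bs=brown(s,(180,220,310,370))
print('tri',tri([ray(w,bw[0]),ray(s,bs[0])]))
def md(p): return np.array([np.cos(p[3])*np.cos(p[4]),np.sin(p[3])*np.cos(p[4]),np.sin(p[4])])
def res(p):
    d=md(p);c=p[:3]+.053*d;o=[]
    for f,b in((w,bw),(s,bs)):
        e=proj(f,p[:3]+.085*d)-proj(f,p[:3]+.021*d); l=b[2]-b[1]
        if l@e<0:l=-l
        o+=list(proj(f,c)-b[0])+[(e[0]*l[1]-e[1]*l[0])/np.linalg.norm(l)]
    a=p[:2]+.062*np.array([np.cos(p[3]),np.sin(p[3])])-[.5446,-.1195]
    return o+[(p[2]-.197)*1000]+list(a*700)
r=least_squares(res,[.525,-.057,.197,-1.3,.1]);p=r.x;print(p,np.round(r.fun,1))
print('grip',p[:3]+.06*md(p),'crank',-.056+2.5-(p[3]+np.pi),'axis',p[:2]+.062*np.array([np.cos(p[3]),np.sin(p[3])]))
```

```text
tri [ 0.54064151 -0.10828404  0.20854551]
[ 0.53039301 -0.05906509  0.19692018 -1.34972307  0.2405759 ] [ 0.2 -0.1 -0.1 -0.1  1.   0.2 -0.1 -0.4 -0. ]
grip [ 0.54317072 -0.11591896  0.2112159 ] crank 0.6521304119897946 axis [ 0.54398818 -0.11955618]
```

Emit:
servo_tool --pt "0 0 0 0.1 -1" --pt "0 0 0 0.066 -1" --pt "22 -3 0 0 -1" --pt "23 -4 20 0 -1" --pt "0 0 35 0 -1" --pt "0 0 40 0 -1" --pt "0 0 30 0 -1" --pt "0 0 0 0 -1"

```text
clock: 5.35
tcp_pos: [0.5413, -0.1159, 0.2122]
ee_rot: [2.446, -1.963, -0.011]
wrist_force: [0.5, -0.9, 0.4]
width: 0.0851
grasp_force: 0.0
```

Run:
```python
from h import *
f=cams.grab_frame("wrist"); cv2.imwrite('pics/w2.png',f['image'][:,:,::-1])
s=status.get_state(); print(s['tcp_pos'],s['ee_rot'],s['q'].round(2),s['clock'])
for nm,b in(("pin",(.5304,-.0591,.197)),("grip",(.5432,-.1159,.2112)),):
  print(nm,proj(f,np.array(b)).round())
print([ (t,np.round(p['position']),p['confidence']) for t in("grip_point","fold_pin") for p in cams.pinpoint(t,f)[:1]])
```

```text
[ 0.5423781  -0.11640453  0.21590926] [ 2.44793475 -1.96451884 -0.0038625 ] [ 0.15 -0.08 -0.06  0.   -1.59  0.07] 5.4
pin [355. 314.]
grip [277. 313.]
[('grip_point', array([272., 309.]), 0.9), ('fold_pin', array([352., 314.]), 0.96)]
```

View pics/w2.png

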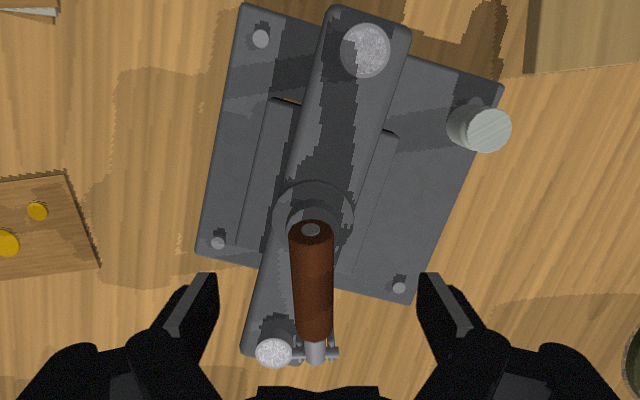

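The end face is at (229,311) and the pin at about (356,315). The handle is centred between the fingers (about 318) and aligned with them, so I descend and close.

Emit:
servo_tool --pt "0 0 14 0 -1" --pt "0 -1 10 0 -1" --pt "0 0 0 0 0" --pt "0 0 0 0 1" --pt "0 0 0 0 1" --pt "0 0 0 0 1" --pt "0 0 0 0 1" --pt "0 0 0 0 1"

```text
clock: 6.3
tcp_pos: [0.544, -0.1162, 0.1939]
ee_rot: [2.45, -1.966, 0.0]
wrist_force: [-2.5, -0.9, 2.8]
width: 0.0182
grasp_force: 58.4
```

Run:
```python
from h import *
f=cams.grab_frame("wrist"); cv2.imwrite('pics/w3.png',f['image'][150:,180:460,::-1])
s=status.get_state(); print(s['tcp_pos'],s['ee_rot'],s['wrist_force'],s['moment'],s['width'],s['grasp_force'],s['clock'])
print([ (t,np.round(p['position']),p['confidence'],atz(ray(f,p['position']),.197)) for t in("grip_point","fold_pin") for p in cams.pinpoint(t,f)[:1]])
```

```text
[ 0.54403123 -0.11619823  0.19388846] [ 2.44975087e+00 -1.96616196e+00  4.41627207e-04] [-2.5312287   0.69572353  3.06666035] [0.03585594 1.02839584 0.19800115] 0.01826869222302445 58.41267228126526 6.35
[('grip_point', array([294., 317.]), 0.57, array([ 0.54275984, -0.10990493,  0.197     ])), ('fold_pin', array([384., 320.]), 0.89, array([ 0.52982431, -0.05900494,  0.197     ]))]
```

View pics/w3.png

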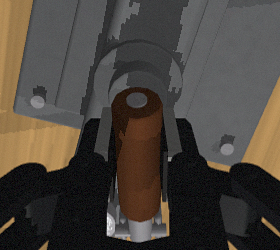

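The grip sits between the pads (width 18 mm, 58 N). I swing it up along the 61 mm arc.

Emit:
servo_tool --pt "-1.8 0 -5.8 0 1" --pt "-2.4 0 -5.6 0 1" --pt "-2.9 0 -5.4 0 1" --pt "-3.4 0 -5.0 0 1"

```text
clock: 6.85
tcp_pos: [0.5409, -0.1055, 0.2115]
ee_rot: [2.447, -1.965, -0.008]
wrist_force: [0.2, -2.5, -15.2]
width: 0.0182
grasp_force: 59.0
```

Emit:
servo_tool --pt "-4.0 0 -4.7 0 1" --pt "-4.3 0 -4.2 0 1" --pt "-4.8 0 -3.8 0 1" --pt "-5.2 0 -3.3 0 1" --pt "0 0 0 0 1"

```text
clock: 7.35
tcp_pos: [0.5369, -0.0866, 0.2301]
ee_rot: [2.45, -1.964, -0.006]
wrist_force: [-6.0, 2.6, -20.1]
width: 0.0181
grasp_force: 59.9
```

Run:
```python
from h import *
f=cams.grab_frame("wrist")
s=status.get_state(); print(s['tcp_pos'],s['wrist_force'],s['moment'],s['grasp_force'])
print([ (t,np.round(p['position']),p['confidence'],atz(ray(f,p['position']),.197)) for t in("fold_pin",) for p in cams.pinpoint(t,f)[:1]])
d=s['tcp_pos']+[0,0,.0187]-[.5304,-.0591,.197]; x=d@[np.cos(-1.353),np.sin(-1.353),0]; print(x,d[2],np.hypot(x,d[2]),np.arctan2(d[2],x))
```

```text
[ 0.53690287 -0.08659976  0.2300431 ] [ -5.78598131   3.33795291 -18.41363128] [0.71731363 2.19078962 0.14496765] 59.88267481327057
[('fold_pin', array([286., 318.]), 0.68, array([ 0.53076571, -0.06222399,  0.197     ]))]
0.028255232319441995 0.051743098364550266 0.058955121760447274 1.0709772039860705
```

Emit:
servo_tool --pt "-5.5 0 -2.2 0 1" --pt "-5.6 0 -1.6 0 1" --pt "-5.8 0 -1.0 0 1" --pt "-5.9 0 -0.4 0 1" --pt "-5.9 0 0 0 1" --pt "0 0 0 0 1"

```text
clock: 8.05
tcp_pos: [0.5317, -0.062, 0.2391]
ee_rot: [2.447, -1.968, 0.008]
wrist_force: [-4.6, -9.7, -12.6]
width: 0.0172
grasp_force: 58.6
```

```bash
cat >> h.py <<'E'
def rep():
    s=status.get_state(); d=s['tcp_pos']+[0,0,.0187]-[.5304,-.0591,.197]; u=np.array([np.cos(-1.353),np.sin(-1.353),0]);v=np.array([u[1],-u[0],0])
    print('x,y,h mm',d@u*1e3,d@v*1e3,d[2]*1e3,'Fx,Fy,Fz',s['wrist_force']@u,s['wrist_force']@v,s['wrist_force'][2],s['clock'])
E
python3 - <<'E'
from h import *
rep()
E
```

```text
x,y,h mm 3.0944930991154127 -0.6931672556466958 60.783586494661094 Fx,Fy,Fz 8.456988056555904 6.604655363984952 -12.622179605071784 8.05
```

Emit:
servo_tool --pt "-1 1 0 0 1" --pt "-2 0 0 0 1" --pt "0 0 0 0 1"

```text
clock: 8.35
tcp_pos: [0.5307, -0.0599, 0.2392]
ee_rot: [2.446, -1.969, 0.01]
wrist_force: [-1.4, -11.6, -14.1]
width: 0.0162
grasp_force: 58.6
```

```bash
python3 -c "
from h import *
rep()"
```

```text
x,y,h mm 0.8410048660723747 -0.07570884328807989 60.931631743195155 Fx,Fy,Fz 11.009970191861948 3.8760988397781637 -14.08856911558831 8.35
```

Emit:
servo_tool --pt "-2 0.5 0 0 1" --pt "0 0 0 0 1"

```text
clock: 8.55
tcp_pos: [0.5304, -0.0576, 0.2393]
ee_rot: [-2.447, 1.969, -0.011]
wrist_force: [1.4, -10.2, -14.6]
width: 0.0154
grasp_force: 57.6
```

Run:
```python
from h import *
rep()
f=cams.grab_frame("wrist");g=cams.grab_frame("side")
a=cv2.resize(f['image'][150:,180:460],None,fx=1.4,fy=1.4);b=cv2.resize(g['image'][140:240,285:395],None,fx=3.5,fy=3.5,interpolation=cv2.INTER_CUBIC)
cv2.imwrite('pics/w4.png',np.hstack([a,b])[:,:,::-1])
```

```text
x,y,h mm -1.4591027944310802 -0.3600572719208445 61.04782804521391 Fx,Fy,Fz 10.27977963545939 0.8257281759472499 -14.63851680727511 8.55
```

View pics/w4.png

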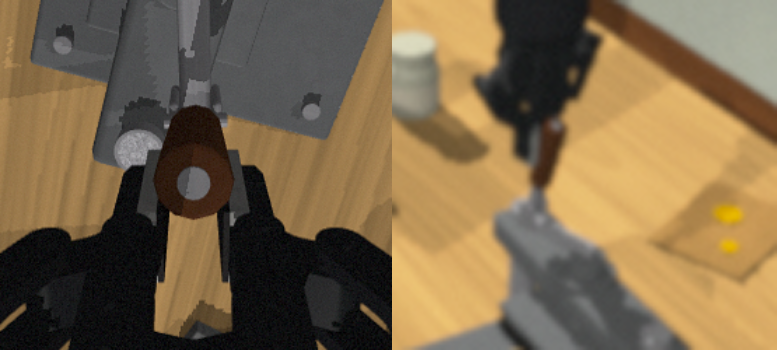

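Wrist view: the grip's end face is at the front edge of the pads, at crop (193,183). The pads slid outwards, so the handle still leans towards the axis. I work out its angle and regrasp.

Run:
```python
from h import *
rep()
f=cams.grab_frame("wrist")
e=np.array([150+183/1.4,180+193/1.4])
u=np.array([np.cos(-1.353),np.sin(-1.353),0]);pin=np.array([.5304,-.0591,.197])
for th in(1.2,1.25,1.3,1.35,1.4,1.45,1.5,1.57): print(th,proj(f,pin+.085*(np.cos(th)*u+[0,0,np.sin(th)])).round(1),e.round(1), 60*np.cos(th))
print([ (t,np.round(p['position']),p['confidence'],atz(ray(f,p['position']),.197)) for t in("fold_pin","grip_point") for p in cams.pinpoint(t,f)[:1]])
```

```text
x,y,h mm -1.4832123779853514 -0.36213028840394434 61.01387072748049 Fx,Fy,Fz 10.839721718702348 1.0100871058559233 -14.868454870163092 8.65
1.2 [250.9 317.3] [280.7 317.9] 21.741465268600418
1.25 [263.8 317.3] [280.7 317.9] 18.91934174371612
1.3 [276.7 317.3] [280.7 317.9] 16.04992971747524
1.35 [289.3 317.3] [280.7 317.9] 13.14040122558249
1.4 [301.6 317.3] [280.7 317.9] 10.198028574014462
1.45 [313.5 317.3] [280.7 317.9] 7.230166162041997
1.5 [324.9 317.3] [280.7 317.9] 4.244232100062175
1.57 [339.9 317.3] [280.7 317.9] 0.0477796026439958
[('fold_pin', array([234., 319.]), 0.83, array([ 0.53020242, -0.06130075,  0.197     ])), ('grip_point', array([257., 316.]), 0.92, array([ 0.52896667, -0.04678548,  0.197     ]))]
```

The handle is at about 1.31 rad and the pads nearly slid off. I'll open, turn the tool 90° so the fingers straddle the grip radially, and push it geometrically to the stop.

Emit:
servo_tool --pt "0 0 0 0 -1" --pt "0 0 0 0 -1" --pt "0 0 0 0 -1" --pt "5 0 0 0 -1" --pt "6 0 1 0 -1" --pt "0 0 0 0 -1"

```text
clock: 9.4
tcp_pos: [0.5318, -0.0667, 0.2354]
ee_rot: [-2.449, 1.967, -0.001]
wrist_force: [0.5, 1.2, -0.2]
width: 0.0854
grasp_force: 0.0
```

Emit:
servo_tool --pt "0 0 0 -0.14 -1" --pt "0 0 0 -0.14 -1" --pt "0 0 0 -0.14 -1" --pt "0 0 0 -0.14 -1" --pt "0 0 0 -0.14 -1" --pt "0 0 0 -0.14 -1" --pt "0 0 0 -0.14 -1" --pt "0 0 0 -0.14 -1"

```text
clock: 10.2
tcp_pos: [0.5317, -0.0662, 0.2352]
ee_rot: [3.121, -0.356, -0.0]
wrist_force: [-0.5, 0.2, 0.6]
width: 0.0857
grasp_force: 0.0
```

Emit:
servo_tool --pt "0 0 0 -0.14 -1" --pt "0 0 0 -0.14 -1" --pt "0 0 0 -0.14 -1" --pt "0 0 0 -0.03 -1" --pt "0 0 0 0 -1"

```text
clock: 10.7
tcp_pos: [0.5317, -0.0662, 0.2353]
ee_rot: [3.123, 0.34, -0.0]
wrist_force: [0.1, 0.1, 0.5]
width: 0.0859
grasp_force: 0.0
```

Run:
```python
from h import *
rep();s=status.get_state();print(s['ee_rot'],s['q'],s['width'],s['wrist_force'])
f=cams.grab_frame("wrist")
cv2.imwrite('pics/w5.png',f['image'][:,:,::-1])
print([ (t,np.round(p['position']),p['confidence']) for t in("fold_pin","grip_point") for p in cams.pinpoint(t,f)[:1]])
u=np.array([np.cos(-1.353),np.sin(-1.353),0]);pin=np.array([.5304,-.0591,.197])
for th in(1.2,1.3,1.4,1.57): print(th,proj(f,pin+.085*(np.cos(th)*u+[0,0,np.sin(th)])).round(1))
print(proj(f,pin))
```

```text
x,y,h mm 7.207761603784134 0.3002320550297948 56.95166554326786 Fx,Fy,Fz -0.0461510094516451 -0.06220222127876395 0.5318957861317486 10.7
[ 3.12290073e+00  3.40252239e-01 -2.27033856e-04] [ 2.51775068e-01 -1.30456206e-01 -7.30928309e-02  1.88214560e-04
 -1.62833284e+00  1.53608371e+00] 0.08587107309538834 [0.05076051 0.0585013  0.53189579]
[('fold_pin', array([239., 303.]), 0.98), ('grip_point', array([299., 331.]), 0.63)]
1.2 [338.  383.4]
1.3 [343.4 361.1]
1.4 [347.3 337. ]
1.57 [350.  293.8]
[240.62263789 303.30972729]
```

View pics/w5.png

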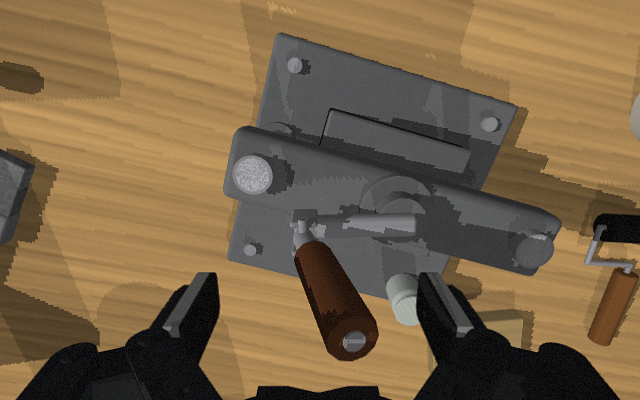

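The grip's end face is at (343,355) and the pin at (239,303), exactly where projected, so the crank is unmoved. The handle stands at 1.32 rad between the fingers. I centre on upright and close.

Emit:
servo_tool --pt "0 -4 -1 0 -1" --pt "0 -3 -1 0 -0.5" --pt "0 0 -1 0 0" --pt "0 0 0 0 0.5" --pt "0 0 0 0 1" --pt "0 0 0 0 1" --pt "0 0 0 0 1" --pt "0 0 0 0 1"

```text
clock: 11.65
tcp_pos: [0.5303, -0.0595, 0.2397]
ee_rot: [3.123, 0.34, 0.003]
wrist_force: [-0.3, -2.9, 5.5]
width: 0.0185
grasp_force: 58.1
```

```bash
python3 -c "
from h import *
rep();print(status.get_state()['moment'])"
```

```text
x,y,h mm 0.4059510280511865 0.14994229841968149 61.44097709164753 Fx,Fy,Fz 2.810568305200636 0.9023694488259142 5.539067696282878 11.65
[-0.56646878  0.1758705  -0.0191196 ]
```

Now I push outwards to feel the stop.

Emit:
servo_tool --pt "0 -1 0 0 1" --pt "0 -1 0 0 1" --pt "0 -1 0 0 1" --pt "0 0 0 0 1"

```text
clock: 12.05
tcp_pos: [0.53, -0.0586, 0.2398]
ee_rot: [3.119, 0.337, 0.003]
wrist_force: [3.5, -10.4, 3.4]
width: 0.0186
grasp_force: 58.2
```

```bash
python3 -c "
from h import *
rep()
s=status.get_state();print(s['width'],s['moment'])"
```

```text
x,y,h mm -0.5588178962009368 0.3013131612284056 61.461984668005066 Fx,Fy,Fz 10.945454390409262 -1.1774351976724329 3.4028759772237835 12.05
0.018603416753550678 [-3.67636833 -1.06369235 -0.01906887]
```

Emit:
servo_tool --pt "0 -1.5 0 0 1" --pt "0 -1.5 0 0 1" --pt "0 0 0 0 1"

```text
clock: 12.35
tcp_pos: [0.5296, -0.0575, 0.24]
ee_rot: [3.116, 0.334, 0.004]
wrist_force: [6.8, -17.5, 2.5]
width: 0.0188
grasp_force: 58.8
```

```bash
python3 -c "
from h import *
rep()
f=cams.grab_frame('wrist');cv2.imwrite('pics/w6.png',f['image'][:,:,::-1])
u=np.array([np.cos(-1.353),np.sin(-1.353),0]);pin=np.array([.5304,-.0591,.197])
for th in(1.4,1.5,1.57): print(th,proj(f,pin+.085*(np.cos(th)*u+[0,0,np.sin(th)])).round(1))
print(proj(f,pin),[np.round(p['position']) for p in cams.pinpoint('fold_pin',f)[:1]])
"
```

```text
x,y,h mm -1.7510211765006416 0.42828892633537186 61.70223084526339 Fx,Fy,Fz 18.59523648968017 -2.8972135718473297 2.543341859687499 12.35
1.4 [336.6 362.9]
1.5 [338.9 338.9]
1.57 [339.4 321.6]
[236.94205725 318.62414625] [array([240., 320.])]
```

View pics/w6.png

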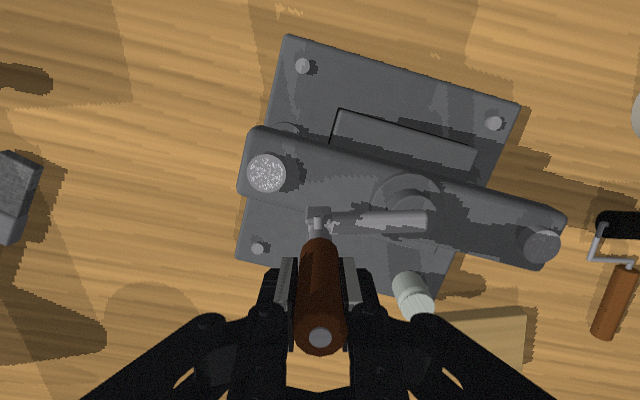

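The grip's end face is at (337,320), matching the upright prediction, and the outward force climbs to 18 N, so it is against its stop. Next I let go and turn the tool so the pads push tangentially, then regrasp.

Emit:
servo_tool --pt "0 2 0 0 1" --pt "0 2.5 0 0 0" --pt "0 0 0 0 -1" --pt "0 0 0 0 -1" --pt "0 0 0 -0.14 -1" --pt "0 0 0 -0.14 -1" --pt "0 0 0 -0.14 -1" --pt "0 0 0 -0.14 -1"

```text
clock: 13.25
tcp_pos: [0.5297, -0.0571, 0.2379]
ee_rot: [-2.903, -1.199, 0.001]
wrist_force: [0.4, 0.4, 0.1]
width: 0.0853
grasp_force: 0.0
```

Emit:
servo_tool --pt "0 0 0 -0.14 -1" --pt "0 0 0 -0.14 -1" --pt "0 0 0 -0.14 -1" --pt "0 0 0 -0.14 -1" --pt "0 0 0 -0.08 -1" --pt "0 0 0 0 -1"

```text
clock: 13.85
tcp_pos: [0.5297, -0.0572, 0.238]
ee_rot: [-2.384, -2.045, 0.0]
wrist_force: [-0.9, 0.3, 0.4]
width: 0.0853
grasp_force: 0.0
```

```bash
python3 -c "
from h import *
rep();s=status.get_state();print(s['q'],s['width'],s['tcp_pos'],s['ee_rot'],2*np.arctan2(s['ee_rot'][1],s['ee_rot'][0]))
f=cams.grab_frame('wrist');cv2.imwrite('pics/w7.png',f['image'][:,:,::-1])
pin=np.array([.5304,-.0591,.197]);print(proj(f,pin),proj(f,pin+[0,0,.085]),[np.round(p['position']) for p in cams.pinpoint('fold_pin',f)[:1]])
"
```

```text
x,y,h mm -2.0061845911288017 0.2763951058918034 59.651744826123895 Fx,Fy,Fz -0.5275618624599446 0.8110712297255984 0.427142241097052 13.85
[ 2.69775745e-01 -1.37581119e-01 -7.43519531e-02 -5.65435827e-04
 -1.63450680e+00  2.71941456e+00] 0.08525906505565216 [ 0.52969664 -0.05720093  0.23795174] [-2.38352810e+00 -2.04545920e+00  3.07058959e-04] -4.864755467250894
[241.07227663 319.07035514] [347.90694618 319.83099853] [array([240., 318.])]
```

View pics/w7.png

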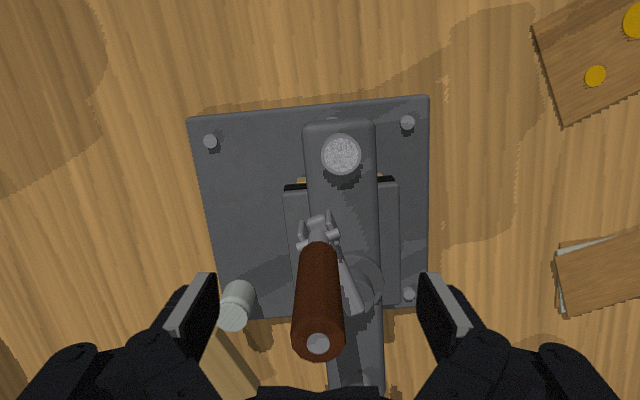

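The grip end is at (343,318), about the upright prediction, so it stays upright after release. I close the pads on it.

Emit:
servo_tool --pt "-1 0 0 0 0" --pt "0 0 0 0 1" --pt "0 0 0 0 1" --pt "0 0 0 0 1" --pt "0 0 0 0 1" --pt "0 0 0 0 1"

```text
clock: 14.55
tcp_pos: [0.5297, -0.0588, 0.2385]
ee_rot: [2.385, 2.044, 0.0]
wrist_force: [-0.1, 0.4, -0.2]
width: 0.0186
grasp_force: 58.5
```

```bash
cat >> h.py <<'E'
C=np.array([.5438,-.1196])
def cr():
    s=status.get_state();d=s['tcp_pos'][:2]-C;r=np.hypot(*d);a=np.arctan2(d[1],d[0]);e=d/r;t=np.array([e[1],-e[0]]);F=s['wrist_force']
    y=2*np.arctan2(s['ee_rot'][1],s['ee_rot'][0]);y=(y+np.pi)%(2*np.pi)-np.pi
    print('r mm %.1f crank %.3f arm %.3f yaw %.3f a-yaw %.3f | Frad_out %.1f Ftan_cw %.1f Fz %.1f w %.1f z %.1f q6 %.2f t %.2f'%(r*1e3,(2.444-a)%(2*np.pi),a,y,(a-y+np.pi)%(2*np.pi)-np.pi,F[:2]@e,F[:2]@t,F[2],s['width']*1e3,s['tcp_pos'][2]*1e3,s['q'][5],s['clock']))
E
python3 -c "
from h import *
cr()"
```

```text
r mm 62.4 crank 0.645 arm 1.799 yaw 1.417 a-yaw 0.381 | Frad_out 0.4 Ftan_cw 0.0 Fz -0.2 w 18.6 z 238.5 q6 2.72 t 14.55
```

Emit:
servo_tool --pt "1.66 4.7 0 0.08 1" --pt "1.66 4.7 0 0.08 1" --pt "1.66 4.7 0 0.08 1" --pt "1.66 4.7 0 0.08 1" --pt "1.66 4.7 0 0.08 1"

```text
clock: 15.05
tcp_pos: [0.5532, -0.0577, 0.2385]
ee_rot: [-2.744, -1.525, 0.004]
wrist_force: [-7.3, 3.4, 4.2]
width: 0.0186
grasp_force: 59.4
```

```bash
python3 -c "
from h import *
cr()"
```

```text
r mm 62.6 crank 1.024 arm 1.420 yaw 1.014 a-yaw 0.406 | Frad_out 2.3 Ftan_cw -7.7 Fz 4.2 w 18.6 z 238.5 q6 2.33 t 15.05
```

Emit:
servo_tool --pt "2.7 5.7 0 0.1 1" --pt "2.03 5.9 0 0.1 1" --pt "2.03 5.9 0 0.1 1" --pt "2.03 5.9 0 0.1 1" --pt "2.03 5.9 0 0.1 1" --pt "2.03 5.9 0 0.1 1" --pt "2.03 5.9 0 0.1 1" --pt "2.03 5.9 0 0.1 1"

```text
clock: 15.85
tcp_pos: [0.5948, -0.0827, 0.2385]
ee_rot: [-3.122, -0.336, 0.002]
wrist_force: [-5.3, 5.5, 3.1]
width: 0.0188
grasp_force: 59.4
```

```bash
python3 -c "
from h import *
cr()"
```

```text
r mm 63.0 crank 1.817 arm 0.627 yaw 0.214 a-yaw 0.412 | Frad_out -1.1 Ftan_cw -7.6 Fz 3.1 w 18.8 z 238.5 q6 1.59 t 15.85
```

Emit:
servo_tool --pt "2.03 5.9 0 0.1 1" --pt "2.03 5.9 0 0.1 1" --pt "2.03 5.9 0 0.1 1" --pt "2.03 5.9 0 0.1 1" --pt "2.03 5.9 0 0.1 1" --pt "2.03 5.9 0 0.1 1" --pt "2.03 5.9 0 0.1 1" --pt "2.03 5.9 0 0.1 1"

```text
clock: 16.65
tcp_pos: [0.6056, -0.1295, 0.2385]
ee_rot: [-3.005, 0.905, -0.0]
wrist_force: [-0.6, 7.1, 2.7]
width: 0.0191
grasp_force: 59.3
```

```bash
python3 -c "
from h import *
cr()"
```

```text
r mm 62.5 crank 2.603 arm -0.159 yaw -0.585 a-yaw 0.426 | Frad_out -1.7 Ftan_cw -6.9 Fz 2.7 w 19.1 z 238.5 q6 0.88 t 16.65
```

Emit:
servo_tool --pt "1.66 4.7 0 0.08 1" --pt "1.66 4.7 0 0.08 1" --pt "1.66 4.7 0 0.08 1" --pt "1.66 4.7 0 0.08 1" --pt "1.66 4.7 0 0.08 1" --pt "1.66 4.7 0 0.08 1" --pt "1.66 4.7 0 0.08 1"

```text
clock: 17.35
tcp_pos: [0.5906, -0.1601, 0.2385]
ee_rot: [-2.638, 1.699, -0.003]
wrist_force: [4.7, 5.9, 1.0]
width: 0.0187
grasp_force: 59.1
```

```bash
python3 -c "
from h import *
cr()"
```

```text
r mm 61.9 crank 3.158 arm -0.714 yaw -1.144 a-yaw 0.431 | Frad_out -0.3 Ftan_cw -7.6 Fz 1.0 w 18.7 z 238.5 q6 0.37 t 17.35
```

Emit:
servo_tool --pt "1.2 2.2 0 0.04 1" --pt "0.9 2.32 0 0.04 1" --pt "0.9 2.32 0 0.04 1" --pt "0.9 2.32 0 0.04 1" --pt "0.9 2.32 0 0.04 1"

```text
clock: 17.85
tcp_pos: [0.5815, -0.1685, 0.2385]
ee_rot: [-2.456, 1.952, -0.002]
wrist_force: [5.3, 6.3, 0.7]
width: 0.0189
grasp_force: 59.1
```

```bash
python3 -c "
from h import *
cr()"
```

```text
r mm 61.7 crank 3.358 arm -0.914 yaw -1.343 a-yaw 0.429 | Frad_out -1.7 Ftan_cw -8.0 Fz 0.7 w 18.9 z 238.5 q6 0.18 t 17.85
```

Emit:
servo_tool --pt "0.9 2.32 0 0.04 1" --pt "0.9 2.32 0 0.04 1" --pt "0.9 2.32 0 0.04 1" --pt "0.9 2.32 0 0.04 1"

```text
clock: 18.25
tcp_pos: [0.5731, -0.1737, 0.2385]
ee_rot: [-2.292, 2.142, -0.002]
wrist_force: [4.4, 4.7, 1.6]
width: 0.0185
grasp_force: 59.1
```

```bash
python3 -c "
from h import *
cr()"
```

```text
r mm 61.5 crank 3.519 arm -1.075 yaw -1.503 a-yaw 0.428 | Frad_out -2.0 Ftan_cw -6.1 Fz 1.6 w 18.5 z 238.5 q6 0.03 t 18.25
```

Emit:
servo_tool --pt "0.9 2.32 0 0.04 1" --pt "0.9 2.32 0 0.04 1" --pt "0.9 2.32 0 0.04 1" --pt "0.9 2.32 0 0.04 1"

```text
clock: 18.65
tcp_pos: [0.564, -0.1776, 0.2385]
ee_rot: [-2.113, 2.318, -0.002]
wrist_force: [6.4, 3.9, 0.6]
width: 0.0187
grasp_force: 59.1
```

```bash
python3 -c "
from h import *
cr()"
```

```text
r mm 61.4 crank 3.680 arm -1.236 yaw -1.663 a-yaw 0.427 | Frad_out -1.6 Ftan_cw -7.3 Fz 0.6 w 18.7 z 238.5 q6 -0.12 t 18.65
```

Emit:
servo_tool --pt "0.9 2.32 0 0.04 1" --pt "0.9 2.32 0 0.04 1" --pt "0.9 2.32 0 0.04 1" --pt "0.9 2.32 0 0.04 1"

```text
clock: 19.05
tcp_pos: [0.5543, -0.1799, 0.2385]
ee_rot: [-1.921, 2.479, -0.002]
wrist_force: [6.3, 3.4, -0.1]
width: 0.0187
grasp_force: 59.1
```

```bash
python3 -c "
from h import *
cr()"
```

```text
r mm 61.2 crank 3.842 arm -1.398 yaw -1.823 a-yaw 0.426 | Frad_out -2.2 Ftan_cw -6.8 Fz -0.1 w 18.7 z 238.5 q6 -0.28 t 19.05
```

Emit:
servo_tool --pt "0.9 2.32 0 0.04 1" --pt "0.9 2.32 0 0.04 1" --pt "0.9 2.32 0 0.04 1"

```text
clock: 19.35
tcp_pos: [0.5469, -0.1806, 0.2385]
ee_rot: [-1.769, 2.59, -0.002]
wrist_force: [6.9, 3.5, -0.7]
width: 0.0185
grasp_force: 59.1
```

```bash
python3 -c "
from h import *
cr()"
```

```text
r mm 61.1 crank 3.963 arm -1.519 yaw -1.943 a-yaw 0.424 | Frad_out -3.2 Ftan_cw -7.1 Fz -0.7 w 18.5 z 238.5 q6 -0.40 t 19.35
```

Emit:
servo_tool --pt "0.8 2.35 0 0.04 1" --pt "0.8 2.35 0 0.04 1" --pt "0.9 2.32 0 0.04 1"

```text
clock: 19.65
tcp_pos: [0.5396, -0.1804, 0.2385]
ee_rot: [-1.61, 2.692, -0.003]
wrist_force: [8.1, 1.6, -1.1]
width: 0.0188
grasp_force: 59.0
```

```bash
python3 -c "
from h import *
cr()"
```

```text
r mm 61.0 crank 4.085 arm -1.641 yaw -2.064 a-yaw 0.423 | Frad_out -2.2 Ftan_cw -8.0 Fz -1.1 w 18.8 z 238.5 q6 -0.52 t 19.65
```

Emit:
servo_tool --pt "0.9 2.32 0 0.04 1" --pt "0.9 2.32 0 0.04 1"

```text
clock: 19.85
tcp_pos: [0.5351, -0.1799, 0.2385]
ee_rot: [-1.501, 2.754, -0.004]
wrist_force: [10.3, -0.5, -2.2]
width: 0.0189
grasp_force: 58.9
```

```bash
python3 -c "
from h import *
cr()"
```

```text
r mm 60.9 crank 4.158 arm -1.714 yaw -2.144 a-yaw 0.429 | Frad_out -1.0 Ftan_cw -10.3 Fz -2.2 w 18.9 z 238.5 q6 -0.60 t 19.85
```

Emit:
servo_tool --pt "0.9 2.32 0 0.04 1" --pt "0.9 2.32 0 0.04 1"

```text
clock: 20.05
tcp_pos: [0.5306, -0.179, 0.2386]
ee_rot: [-1.389, 2.811, -0.005]
wrist_force: [12.5, -1.5, -3.1]
width: 0.0186
grasp_force: 58.8
```

```bash
python3 -c "
from h import *
cr()"
```

```text
r mm 60.8 crank 4.233 arm -1.789 yaw -2.224 a-yaw 0.435 | Frad_out -1.2 Ftan_cw -12.5 Fz -3.1 w 18.6 z 238.6 q6 -0.69 t 20.05
```

Emit:
servo_tool --pt "0 0 0 0 1" --pt "0 0 0 0 1"

```text
clock: 20.25
tcp_pos: [0.5302, -0.1789, 0.2385]
ee_rot: [-1.391, 2.811, -0.003]
wrist_force: [10.1, -1.1, -1.7]
width: 0.0189
grasp_force: 58.8
```

```bash
python3 -c "
from h import *
cr()"
```

```text
r mm 60.8 crank 4.240 arm -1.796 yaw -2.222 a-yaw 0.426 | Frad_out -1.2 Ftan_cw -10.1 Fz -1.7 w 18.9 z 238.5 q6 -0.68 t 20.25
```

Push is about 5 N above free turning, roughly 0.16 rad after touching. I unload, open and rise.

Emit:
servo_tool --pt "-0.9 -2.2 0 0 1" --pt "0 0 0 0 0.6" --pt "0 0 0 0 -1" --pt "0 0 0 0 -1" --pt "0 0 0 0 -1" --pt "0 0 0 0 -1" --pt "0 0 -10 0 -1" --pt "0 0 -30 0 -1"

```text
clock: 21.05
tcp_pos: [0.5291, -0.1798, 0.2763]
ee_rot: [1.391, -2.812, -0.005]
wrist_force: [-0.1, -0.6, 0.8]
width: 0.0854
grasp_force: 0.0
```

Emit:
servo_tool --pt "0 0 -35 0 -1" --pt "0 0 -35 0 -1" --pt "-30 0 -10 0 -1" --pt "-40 0 0 0 -1" --pt "0 0 0 0 -1" --pt "0 0 0 0 -1"

```text
clock: 21.65
tcp_pos: [0.5729, -0.1239, 0.3584]
ee_rot: [1.394, -2.814, 0.0]
wrist_force: [0.9, -0.5, 1.0]
width: 0.0854
grasp_force: 0.0
```

Run:
```python
from h import *
cr()
f=cams.grab_frame("wrist");g=cams.grab_frame("side")
a=2.444-4.24;pin=np.array([*(C+.062*np.array([np.cos(a),np.sin(a)])),.197])
print(proj(f,pin),proj(f,pin+[0,0,.085]),[np.round(p['position']) for p in cams.pinpoint('fold_pin',f)[:1]])
print('side',proj(g,pin),proj(g,pin+[0,0,.085]))
a=f['image'];b=cv2.resize(g['image'][140:330,270:400],(274,400),interpolation=cv2.INTER_CUBIC)
cv2.imwrite('pics/w8.png',np.hstack([a[:,100:580],b])[:,:,::-1])
```

```text
r mm 29.4 crank 2.592 arm -0.148 yaw -2.222 a-yaw 2.073 | Frad_out 0.9 Ftan_cw 0.3 Fz 1.0 w 85.4 z 358.4 q6 -0.78 t 21.65
[101.98378044 318.1223932 ] [108.54578757 318.40117701] [array([104., 317.])]
side [217.56273248 350.24860452] [192.02940039 352.61839115]
```

View pics/w8.png

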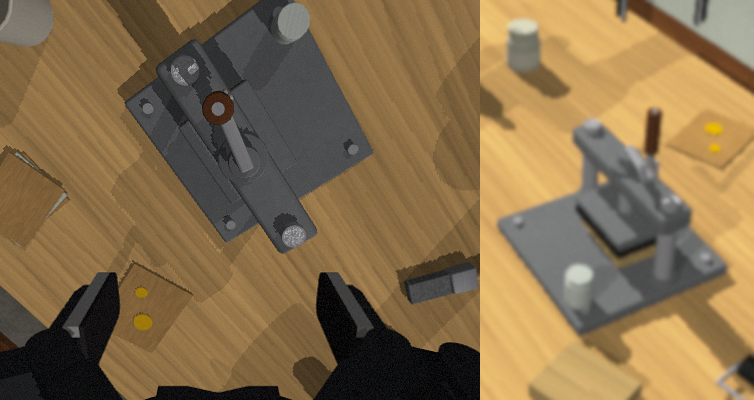

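The grip's end face is at (109,318) in the full frame, right on the upright prediction (108.5,318.4). The pad is down on the block, the tin is undisturbed and the gripper is clear, so I hand in.

```bash
python3 -c "
from h import *
print(manip.hand_in())"
```

```text
the job is handed in; nothing more can be done
None
```

The job is handed in, with no score returned: the grip was swung upright to its stop before any cranking, then the crank was wound clockwise to about 4.24 rad, where the push read 5 N above free turning while moving (3 N paused), roughly 40 N on the block by travel, and released with the grip still upright and the gripper clear.

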